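Hold the damper regulator's plunger at mid travel

ROBOT

A 6-joint arm with a two-finger parallel gripper is mounted at the origin on the work surface. World frame = base frame: x ahead of the robot, y to its left, z up, the work surface at z = 0. Lengths are in m, angles in rad, forces in N, time in s.
With the tool pointing down it reaches from about 0.3 to 0.875 m from the base axis. Payload 4.2 kg.
Tool frame: the origin (TCP) lies at the very end of the fingers, on their centre line; the grasp point (between the pads) lies 19 mm behind it; z points along the fingers, y is the direction in which the jaws open and shut (so a half turn about z gives the same grasp; the last joint's range is limited). The gripper opens to 85 mm and grips with 20 to 120 N. Pads are 22 mm wide; open, the fingers measure 114 mm over their backs; the gripper's body (76 mm by 85 mm) begins 54 mm behind the grasp point. The pads swing forward as they close: fully open they stand 13 mm farther back than shut.
Start: joints at [1.125, 0.32, 1.565, -0, 1.257, -0.02], TCP at [0.238, 0.524, 0.211] pointing down, gripper open.
Joint ranges: [-3.11, 3.11], [-0.84, 2.01], [0.21, 2.61], [-1.34, 4.49], [0.05, 2.63], [-2.56, 2.56]. Speed limits (rad/s): [2.57, 2.57, 3.14, 3.14, 3.14, 3.14].

INTERFACE

Orientations are given as a rotation vector (axis times angle).
In Python, from cell import arm, optics gives the robot as it stands.
- The arm moves only by the tool arm_command, never from a script. Its argument "commands" is a list of rows, each a list of 2 entries, a list of its own where there are three numbers: the shift along the tool's x, y, z in m, then the turn, a rotation vector about the tool's x, y, z in rad. A call has 1 to 12 rows; each row shifts and turns the commanded pose from where the row before left it, along the tool's axes as they then stand; what a row does not reach is not made up. A row lasts 1/8 s, in which the tool goes at most 62.5 mm and 10.7 degrees, less where a joint would pass 70% of its speed; a pose out of reach is approached as far as the arm can. A call is refused whole if a number of a shift passes 0.0625 or a number of a turn 0.188, either way. A call with a gripper value outside its range is refused whole. "gripper" is the opening, from 0 (shut) to 1 (fully open), set as the call begins (left out, the last holds). The fingers move at their own pace and stop on an object; "squeeze" is the grip in N (left out, the last holds). Time passes only in rows, so rows that do not move let the fingers close. It gives the time, the measured TCP pose, the force and the opening at its end, in the units of the state.
- arm.observe(): the state, without advancing time (a new reading comes with each control period).
- optics.camera(name): name is "scene" or "top"; returns a dict with "img" (480x640x3 uint8, blue, green, red), "intrinsics" (3x3 intrinsics, pixels), "dist" ([k1, k2, p1, p2, k3] as OpenCV has them; the pictures are not rectified), "R" (3x3) and "t" (3): a world point X has camera coordinates R X + t. Camera axes: x right, y down, z forward; pixel columns grow to the right and rows downward; lengths in m; the calibration is good to about 2 mm. A picture is of the moment at which its call begins. There is no depth.
- arm.hand_in(): hands the job in, once; it reports no verdict.
The state is a dict: "t": time; "joint_pos": joint angles; "joint_velocities": joint speeds; "tau": joint torques, N m; "eef_pos": TCP position; "orientation": TCP orientation; "wrist_force": force on the tool from outside, world axes, zero at the start; "moment": the same for the moment, N m; "gripper_width": opening from 0.0 (shut) to 1.0 (fully open).
Only numpy, scipy, OpenCV 4.12 (cv2) and the standard library are available. Lean on these libraries where they do the work, as an engineer would, in place of code of your own. Each camera call takes 0.05 s, during which the arm holds its last target.

TASK

Lift the loose lid off the damper regulator's pot by its knob and set it down gently, knob up, in the middle of the cork mat. Then press the spring plunger inside the pot down 12 mm with the fingers, so that the regulator's arm stands level, and keep it there for at least three seconds; the program finishes while still holding it at that depth. Leave everything else on the slate where it is.

Things in the scene. Friction and masses are not known exactly. Their poses are not given: they have to be found in the camera images.
- regulator: grey iron damper regulator bolted to the slate; foot 130 mm along x, from 65 mm on the -y side to 117 mm on the +y side, 10 mm thick; a round open pot stands over the origin, 100 mm outside and 88 mm inside diameter, rim 75 mm above the slate; beside it on its +y side a gearbox block (y from 60 to 105 mm, x within 25 mm of centre, up to 85 mm high) that carries the arm on its +x face. Origin: on the pot's axis, at slate level; z up. Fixed; its place and yaw vary
- lid: loose round grey lid, 104 mm diameter, about 0.2 to 0.4 kg; at the start it lies on the regulator's pot. From below: locating boss 82 mm diameter and 5 mm thick (sits inside the pot with 3 mm play), disc 8 mm thick (its top 13 mm above the origin), black cylindrical knob 26 mm diameter and 34 mm tall (its top 47 mm above the origin). Origin: centre of the boss's underside, 70 mm above the slate at the start; z up through the knob. On the mat it rests on its boss
- lid_knob (a point): centre of the lid's knob, on its axis, 30 mm above the lid's origin (17 mm above the disc's top)
- plunger_top (a point): centre of the top of the plunger's flat steel head (40 mm diameter, on the pot's axis, hidden under the lid at first); at rest 66 mm above the slate, 9 mm below the pot's rim; it goes down with the plunger
- plunger (a joint): travel of the spring plunger in m: 0 at rest, grows as it is pressed straight down, stop at 0.020; wanted 0.012. The spring needs about 4 N to start, about 10 N at 12 mm, 14 N at the stop, and pushes the plunger back up when let go
- damper_arm (a joint): angle of the flat steel arm in rad, geared to the plunger (50 rad per m): 0 at rest (droops 0.6 rad below level), 0.6 when level (plunger at 12 mm), 1.0 at the plunger's stop
- damper_arm_tip (a point): the free end of the arm, 100 mm from its pivot; the pivot is 65 mm above the slate, 82 mm to the +y side of the pot's axis; the arm points away from the pot to the regulator's +y side
- mat: cork mat stuck to the slate, 160 x 160 x 4 mm; origin: centre of its underside, at slate level
- gauge: nickel-plated pressure gauge, bystander: 72 mm round, 26 mm high, lying on its back; origin under the case centre
- gate_valve: brass gate valve, bystander: 90 mm long, 73 mm high with a small handwheel on top; origin under its centre
- sight_tube: green glass sight tube with square brass ends, bystander: 230 mm long along its x, 28 mm high, lying down; origin under its centre
- grease_pot: small steel grease pot with a screwed lid (does not come off), bystander: 64 mm diameter, 79 mm high; origin under its centre
- wrench: steel spanner lying flat, bystander, about 180 mm long along its x; origin under its middle
- mug: white mug, bystander: 80 mm diameter, 90 mm high; origin under its centre
- oil_can: dark steel can, bystander: 60 mm diameter, 150 mm high; origin under its centre
There are look-alikes about, which are no part of the job. Of the things like the lid, leave any that is red; of the rest the larger one is meant.

How it is judged:
On the way, in this order (a step that is already met when the one before it is completed fails the run):
1. the lid is lifted off the pot, gripped at its knob (height (world z) of lid above 0.09 m and contact force between the fingers and lid above 1 N and distance between the grasp point and lid_knob below 0.03 m), for 0.1 s.
2. the lid stands knob up on the mat, let go and at rest (horizontal distance between lid and mat below 0.05 m and z of lid in the frame of mat between 0 and 0.008 m and angle between lid's own z axis and vertical below 0.1 rad and linear speed of lid below 0.02 m/s and contact force between the fingers and lid below 0.1 N), for 0.2 s.
3. the fingers keep the plunger pressed 9 to 15 mm for 3 s (value of joint plunger between 0.009 and 0.015 m and contact force between the fingers and plunger above 3 N), for 3 s.
At the end, for the whole second after the job is handed in: The fingers press the plunger (more than 3 N) and hold it still at 9 to 15 mm of travel; the lid rests knob up on the mat, untouched, its centre within 50 mm of the mat's centre (all of step 2 and all of step 3 and velocity of joint plunger between -0.01 and 0.01 m/s); the arm keeps its last pose, push and grip.
It fails at once if the lid is dropped or thrown (moves faster than 0.5 m/s while not gripped) (linear speed of lid above 0.5 m/s and contact force between the fingers and lid below 0.05 N).
It fails at once if a bystander is moved by more than 30 mm (distance of any of gauge, gate_valve, sight_tube, grease_pot, wrench, mug, oil_can from where it was at the start of the episode above 0.03 m).
It also fails if it takes over 64 s, if anything falls off the work surface, if the arm or the gripper's body presses on something with over 40 N, if the wrist force passes 120 N, or if a joint passes its speed limit or range.

## Working session

There is one attempt and no reset: what is moved stays moved. The work goes in short steps, Python scripts to look and compute and a tool call to move; the robot and the scene stay as the last step left them, time stands still between calls to the robot, and variables do not carry over. Pictures are saved under pics/ and viewed, and the job is handed in when it is done.

Besides the shell and the picture viewer there is one more tool, called after "Request:" by a JSON object that holds its "op" and its "data", one argument or row to a line. arm_command: Moves the arm, as the interface text tells. Its arguments: {"type":"object","properties":{"commands":{"type":"array","items":{"type":"array"}},"gripper":{"type":"number"},"squeeze":{"type":"number"}},"required":["commands"]}

```bash
mkdir -p pics; ls
cat > h.py <<'E'
import numpy as np, cv2
from cell import arm, optics
def load(n):
    d=np.load(f'{n}.npz'); return d
def snap(tag):
    for n in ("scene","top"):
        c=optics.camera(n); cv2.imwrite(f'pics/{n}_{tag}.png',c["img"])
        np.savez(f'{n}.npz',**{k:np.asarray(c[k]) for k in ("img","intrinsics","dist","R","t")})
def ray(n,uv):
    d=load(n); p=cv2.undistortPoints(np.array([[uv]],float),d["intrinsics"],d["dist"])[0,0]
    R=d["R"];t=d["t"].ravel(); return -R.T@t, R.T@np.array([p[0],p[1],1])
def atz(n,uv,z):
    o,r=ray(n,uv); return o+r*(z-o[2])/r[2]
def proj(n,X):
    d=load(n); return cv2.projectPoints(np.array(X,float).reshape(-1,1,3),cv2.Rodrigues(d["R"])[0],d["t"].ravel(),d["intrinsics"],d["dist"])[0][:,0]
E
python3 - <<'E'
from h import *
snap('a'); print(arm.observe())
for n in("scene","top"):
    print(n,ray(n,(320,240)))
E
```

```text
pics
{'t': 0.1, 'joint_pos': array([ 1.12498899e+00,  3.20253174e-01,  1.56555835e+00,  2.45111957e-05,
        1.25735988e+00, -1.99789461e-02]), 'joint_velocities': array([ 0.00201165, -0.00129117, -0.00310833, -0.00083051,  0.0009976 ,
        0.00156553]), 'tau': array([ 1.63753160e-03, -4.16409588e+01, -2.34706789e+01, -8.89775856e-05,
        4.95330882e-03,  2.66531266e-06]), 'eef_pos': array([0.23730769, 0.52325811, 0.21005135]), 'orientation': array([-6.63777027e-01, -3.07027148e+00,  2.40420002e-03]), 'wrist_force': array([0.1224313 , 0.23157182, 0.33201444]), 'moment': array([0.00234876, 0.00693227, 0.04665873]), 'gripper_width': 0.9984747213121099}
scene (array([1.06858754, 0.54853101, 0.89789387]), array([-0.51332907, -0.46508331, -0.72157758]))
top (array([0.17870373, 0.04673404, 1.84869981]), array([ 0.21263176, -0.02445798, -0.97693735]))
```

View pics/scene_a.png

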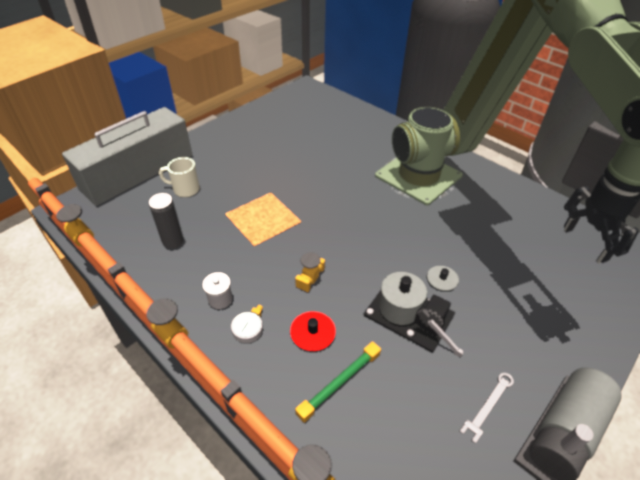

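View pics/top_a.png

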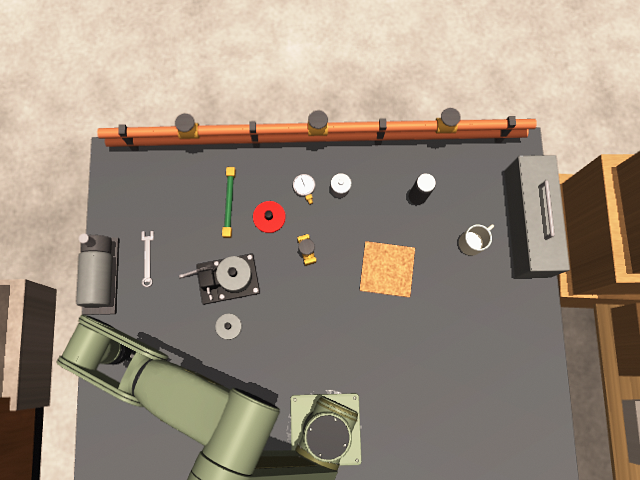

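Lid candidates in the top picture are the red lid at (268,216), a small grey lid on the slate at (228,326), and the grey lid on the pot at (233,272). The larger one that isn't red is the lid on the pot, so I'll check that in a close crop.

Run:
```python
from h import *
a=load('scene')['img'][250:370,350:480]; b=load('top')['img'][230:350,170:300]
c=np.hstack([cv2.resize(x,None,fx=3,fy=4.0*0+3,interpolation=cv2.INTER_CUBIC) for x in (a,b)])
cv2.imwrite('pics/crop1.png',c); print(c.shape)
m=load('top')['img'][230:310,345:425]; cv2.imwrite('pics/crop2.png',cv2.resize(m,None,fx=6,fy=6,interpolation=cv2.INTER_CUBIC))
```

```text
(360, 780, 3)
```

View pics/crop1.png

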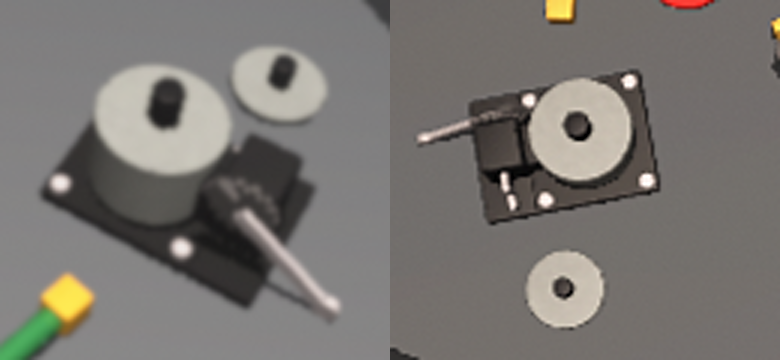

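View pics/crop2.png

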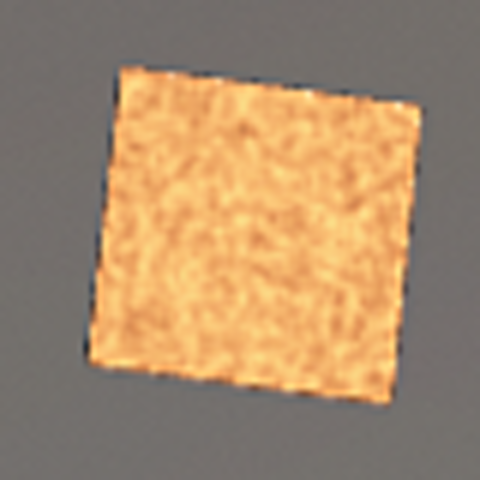

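The pot's lid (knob at top pixel ~(232.7,271.7), scene ~(405.7,279)) is clearly larger than the loose grey one. Mat corners are sharp, centred at ~(387.6,269.2).

Run:
```python
from h import *
T=lambda x,y:((x-390)/3+170,y/3+230); S=lambda x,y:(x/3+350,y/3+250)
print('knob',atz('top',T(578,124),.117),atz('scene',S(168,88),.117))
print('disc',atz('top',T(579.5,130),.083),atz('scene',S(163,118),.083))
e=[atz('top',T(*p),.083) for p in((527,130),(632,130),(579,78),(579,183))]
print('diam',np.linalg.norm(e[0]-e[1]),np.linalg.norm(e[2]-e[3]))
f=[atz('top',T(*p),.01) for p in((469,102),(638,70),(660,187),(490,223))]; print('foot',np.round(f,4))
m=[atz('top',(345+x/6,230+y/6),.004) for x,y in((120,68),(420,105),(392,403),(90,363))]
print('mat',np.round(m,4),np.mean(m,0),[np.linalg.norm(m[i]-m[i-1]) for i in range(4)])
print('small',atz('top',T(565,288),.01))
print('tcp',arm.observe()['eef_pos'], cv2.Rodrigues(arm.observe()['orientation'])[0].round(3))
```

```text
knob [0.4670588  0.26348454 0.117     ] [0.46803859 0.26572482 0.117     ]
disc [0.46659936 0.26621998 0.083     ] [0.46844756 0.26793882 0.083     ]
diam 0.10523481160509163 0.10642991000357674
foot [[0.5108 0.3911 0.01  ]
 [0.5409 0.214  0.01  ]
 [0.4168 0.1917 0.01  ]
 [0.3835 0.3675 0.01  ]]
mat [[ 0.5725 -0.1423  0.004 ]
 [ 0.5488 -0.3004  0.004 ]
 [ 0.3912 -0.2763  0.004 ]
 [ 0.4159 -0.12    0.004 ]] [ 0.48211472 -0.20973948  0.004     ] [np.float64(0.15821688199535766), np.float64(0.1598285673382106), np.float64(0.15949247614340922), np.float64(0.15825929063607758)]
small [0.31500529 0.28978505 0.01      ]
tcp [0.23730769 0.52325811 0.21005135] [[-0.911  0.413 -0.001]
 [ 0.413  0.911 -0.001]
 [ 0.    -0.002 -1.   ]]
```

Both cameras and the foot centre agree that the pot axis is at (0.4675, 0.265), and the sizes check out (lid 105 mm, mat 159 mm). I'm moving above the knob.

Request:
{"op": "arm_command", "data": {
  "commands": [
    [[-0.0395,-0.0175,0],[0,0,0]],
    [[-0.0395,-0.0175,0],[0,0,0]],
    [[-0.0395,-0.0175,0],[0,0,0]],
    [[-0.0395,-0.0175,0],[0,0,0]],
    [[-0.0395,-0.0175,0],[0,0,0]],
    [[-0.0395,-0.0175,0],[0,0,0]],
    [[-0.0395,-0.0175,0],[0,0,0]],
    [[-0.0395,-0.0175,0],[0,0,0]],
    [[0,0,0],[0,0,0]],
    [[0,0,0],[0,0,0]],
    [[0,0,0],[0,0,0]]
  ],
  "gripper": 1,
  "squeeze": 40
}}

```text
t: 1.48
eef_pos: [0.4667, 0.2664, 0.2107]
orientation: [-0.662, -3.071, 0.0]
wrist_force: [-0.3, -0.2, 0.1]
gripper_width: 0.998
```

```bash
cat >> h.py <<'E'
def d(target):
    o=arm.observe(); R=cv2.Rodrigues(o['orientation'])[0]
    e=np.array(target)-o['eef_pos']; print('t',o['t'],'tcp',o['eef_pos'].round(4),'F',o['wrist_force'].round(2),'g',o['gripper_width']); print(R.round(4)); print('toolshift',(R.T@e).round(4))
E
python3 - <<'E'
from h import *
d((.4675,.265,.088))
E
```

```text
t 1.475 tcp [0.4667 0.2664 0.2107] F [-0.27 -0.24  0.05] g 0.9975912326687345
[[-9.113e-01  4.118e-01 -5.000e-04]
 [ 4.118e-01  9.113e-01  1.000e-04]
 [ 5.000e-04 -1.000e-04 -1.000e+00]]
toolshift [-0.0014 -0.0009  0.1227]
```

Request:
{"op": "arm_command", "data": {
  "commands": [
    [[-0.0014,-0.0009,0.02],[0,0,0]],
    [[0,0,0.02],[0,0,0]],
    [[0,0,0.02],[0,0,0]],
    [[0,0,0.02],[0,0,0]],
    [[0,0,0.015],[0,0,0]],
    [[0,0,0.015],[0,0,0]],
    [[0,0,0.01],[0,0,0]],
    [[0,0,0],[0,0,0]],
    [[0,0,0],[0,0,0]]
  ]
}}

```text
t: 2.6
eef_pos: [0.4688, 0.2645, 0.0913]
orientation: [0.664, 3.07, 0.001]
wrist_force: [-0.8, 0.0, -0.0]
gripper_width: 1.002
```

Run:
```python
from h import *
snap('b'); d((.4675,.265,.088))
a=load('scene')['img'][210:370,320:520]; cv2.imwrite('pics/crop3.png',cv2.resize(a,None,fx=4,fy=3.7,interpolation=cv2.INTER_CUBIC))
```

```text
t 2.7 tcp [0.4688 0.2644 0.0914] F [ 0.13 -1.05  0.3 ] g 0.9995180295121895
[[-9.107e-01  4.132e-01  1.200e-03]
 [ 4.132e-01  9.107e-01  7.000e-04]
 [-8.000e-04  1.200e-03 -1.000e+00]]
toolshift [ 0.0014 -0.0001  0.0034]
```

View pics/crop3.png

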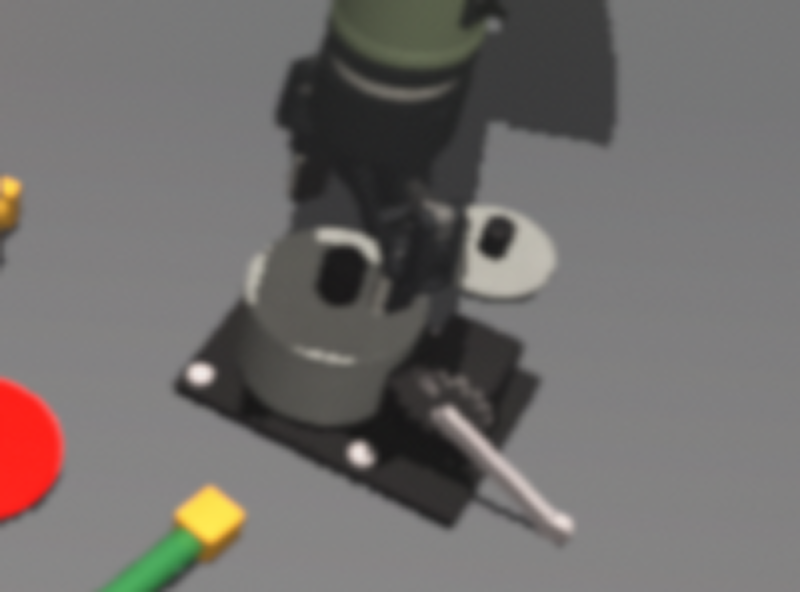

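Run:
```python
from h import *
o=arm.observe(); p=o['eef_pos'];R=cv2.Rodrigues(o['orientation'])[0]
for n,X in (('tcp',p),('tip+',p+R@[0,.045,-.013]),('tip-',p+R@[0,-.045,-.013]),('knobtop',[.4675,.265,.117]),('knobbase',[.4675,.265,.083])):
    u=proj('scene',X)[0]; print(n,u.round(1),((u-[320,210])*[4,3.7]).round(0), proj('top',X)[0].round(1))
```

```text
tcp [403.6 286.3] [334. 282.] [233.4 272.1]
tip+ [414.6 297.7] [379. 325.] [219.1 265.6]
tip- [394.8 268.5] [299. 216.] [246.7 277.3]
knobtop [405.9 279. ] [344. 255.] [232.2 271.2]
knobbase [403.5 288.4] [334. 290.] [233.6 273. ]
```

View pics/scene_b.png

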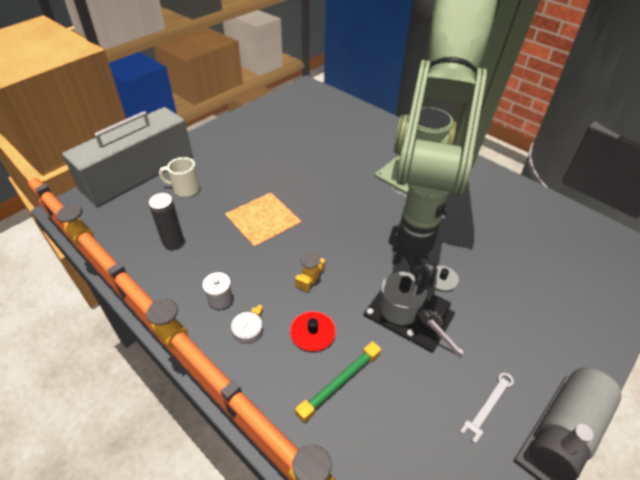

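Run:
```python
from h import *
o=arm.observe(); p=o['eef_pos'];R=cv2.Rodrigues(o['orientation'])[0]
a=load('scene')['img'][220:310,350:470]
b=cv2.resize(a,None,fx=6.6,fy=6.6,interpolation=cv2.INTER_CUBIC)
b=np.clip((b/255.)**.55*255,0,255).astype(np.uint8)
def mark(X,c):
    u=(proj('scene',X)[0]-[350,220]+.5)*6.6; cv2.circle(b,tuple(int(v) for v in u),4,c,-1)
for s in(1,-1):
  for k in(-.011,.011):
    mark(p+R@[k,s*.0425,-.013],(0,0,255)); mark(p+R@[k,s*.0425,-.04],(0,255,255))
mark(p,(0,255,0))
for q in np.linspace(0,6.28,16): mark([.4675+.013*np.cos(q),.265+.013*np.sin(q),.117],(255,0,0))
cv2.imwrite('pics/crop4.png',b)
```

```text
(no output)
```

View pics/crop4.png

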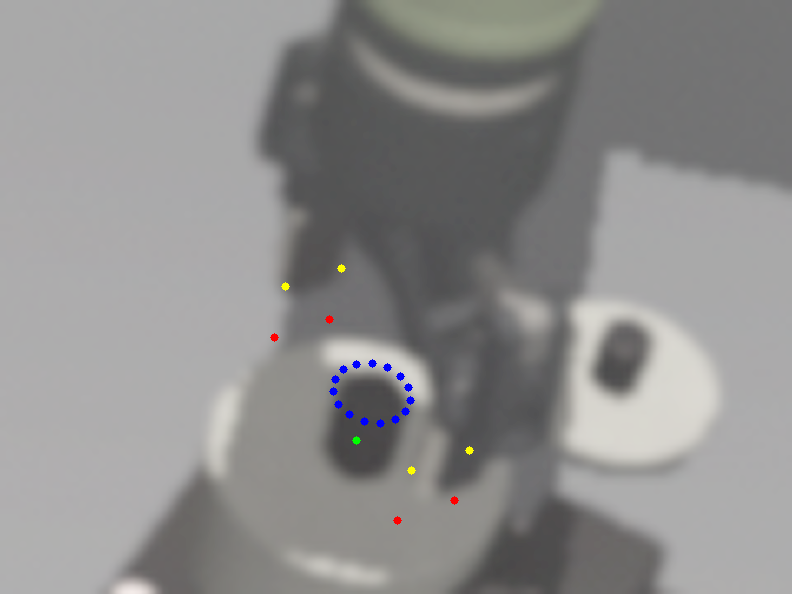

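The knob sits between the two fingers and the projection of it matches. I'll go 4 mm lower, then close.

Request:
{"op": "arm_command", "data": {
  "commands": [
    [[0.001,0,0.004],[0,0,0]],
    [[0,0,0],[0,0,0]],
    [[0,0,0],[0,0,0]]
  ]
}}

```text
t: 3.08
eef_pos: [0.4675, 0.2647, 0.0868]
orientation: [0.664, 3.071, 0.0]
wrist_force: [0.3, -0.6, -0.6]
gripper_width: 0.998
```

Request:
{"op": "arm_command", "data": {
  "commands": [
    [[0,0,0],[0,0,0]],
    [[0,0,0],[0,0,0]],
    [[0,0,0],[0,0,0]],
    [[0,0,0],[0,0,0]],
    [[0,0,0],[0,0,0]],
    [[0,0,0],[0,0,0]],
    [[0,0,0],[0,0,0]],
    [[0,0,0],[0,0,0]]
  ],
  "gripper": 0,
  "squeeze": 40
}}

```text
t: 4.08
eef_pos: [0.4676, 0.2648, 0.0871]
orientation: [0.664, 3.07, 0.001]
wrist_force: [-0.6, 1.0, 3.2]
gripper_width: 0.277
```

Request:
{"op": "arm_command", "data": {
  "commands": [
    [[0,0,-0.004],[0,0,0]],
    [[0,0,-0.008],[0,0,0]],
    [[0,0,-0.016],[0,0,0]],
    [[0,0,-0.024],[0,0,0]],
    [[0,0,-0.024],[0,0,0]],
    [[0,0,-0.024],[0,0,0]],
    [[0,0,0],[0,0,0]],
    [[0,0,0],[0,0,0]],
    [[0,0,0],[0,0,0]]
  ]
}}

```text
t: 5.2
eef_pos: [0.4667, 0.2642, 0.1855]
orientation: [-0.663, -3.069, 0.003]
wrist_force: [0.1, -0.9, -3.3]
gripper_width: 0.279
```

Run:
```python
from h import *
snap('c'); d((.482,-.21,.187))
b=cv2.resize(load('scene')['img'][200:350,330:530],None,fx=4,fy=4,interpolation=cv2.INTER_CUBIC)
b=((b/255.)**.6*255).astype(np.uint8); cv2.imwrite('pics/crop5.png',b)
```

```text
t 5.3 tcp [0.467  0.2644 0.1858] F [-0.57  0.77 -2.96] g 0.27492015658454155
[[-9.107e-01  4.130e-01 -1.700e-03]
 [ 4.130e-01  9.107e-01 -9.000e-04]
 [ 1.200e-03 -1.500e-03 -1.000e+00]]
toolshift [-0.2096 -0.4259 -0.0008]
```

View pics/crop5.png

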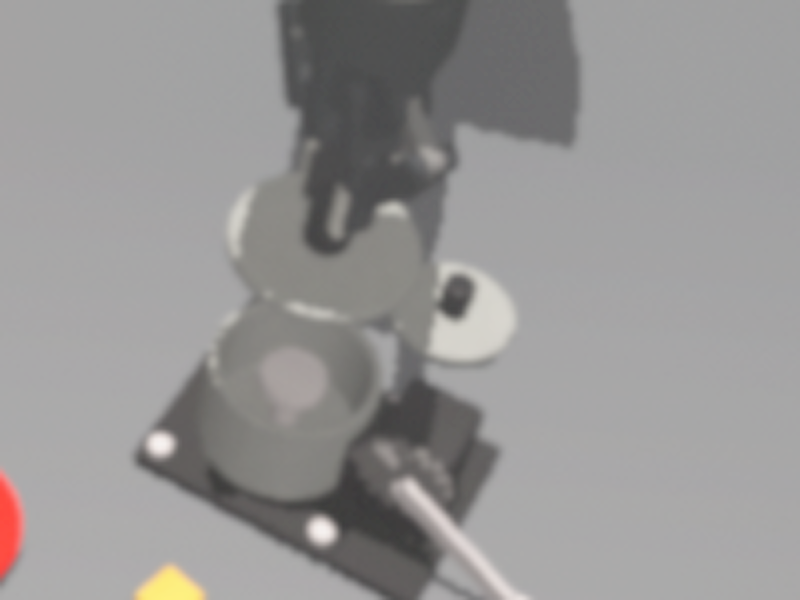

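The lid is held, level and about 0.3 kg, and the plunger head is now visible in the pot. I'm carrying the lid to the mat.

Request:
{"op": "arm_command", "data": {
  "commands": [
    [[-0.009,-0.018,0],[0,0,0]],
    [[-0.0185,-0.0375,0],[0,0,0]],
    [[-0.02,-0.041,0],[0,0,0]],
    [[-0.02,-0.041,0],[0,0,0]],
    [[-0.02,-0.041,0],[0,0,0]],
    [[-0.02,-0.041,0],[0,0,0]],
    [[-0.02,-0.041,0],[0,0,0]],
    [[-0.02,-0.041,0],[0,0,0]],
    [[-0.02,-0.041,0],[0,0,0]],
    [[-0.02,-0.041,0],[0,0,0]],
    [[-0.018,-0.0325,0],[0,0,0]],
    [[-0.0041,-0.01,0],[0,0,0]]
  ]
}}

```text
t: 6.8
eef_pos: [0.4815, -0.2125, 0.1865]
orientation: [-0.668, -3.069, 0.001]
wrist_force: [-0.4, 0.8, -2.3]
gripper_width: 0.277
```

Request:
{"op": "arm_command", "data": {
  "commands": [
    [[0,0,0],[0,0,0]],
    [[0,0,0],[0,0,0]],
    [[0,0,0],[0,0,0]]
  ]
}}

```text
t: 7.18
eef_pos: [0.4823, -0.2088, 0.1869]
orientation: [-0.662, -3.071, -0.0]
wrist_force: [-0.3, 0.4, -1.7]
gripper_width: 0.28
```

Run:
```python
from h import *
snap('d'); d((.482,-.21,.0245))
```

```text
t 7.275 tcp [ 0.4824 -0.2091  0.1869] F [-0.12  0.28 -3.68] g 0.27350040934832676
[[-9.112e-01  4.119e-01  1.000e-04]
 [ 4.119e-01  9.112e-01  2.000e-04]
 [-1.000e-04  2.000e-04 -1.000e+00]]
toolshift [ 0.     -0.0011  0.1624]
```

View pics/scene_d.png

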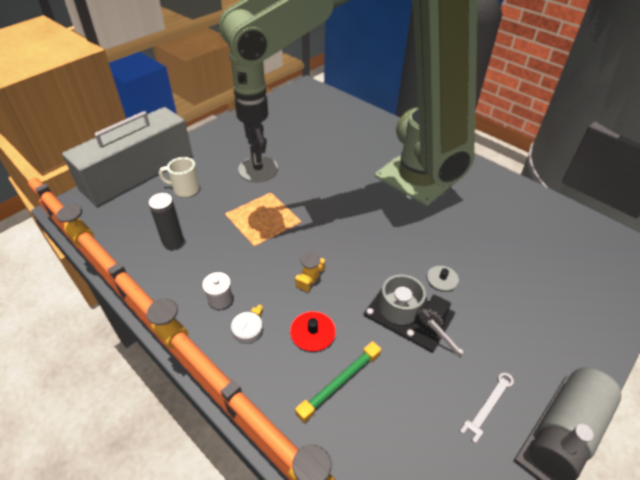

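Lid is centred over the mat, shadow on it. Lowering: contact is expected at TCP z ≈ 0.021.

Request:
{"op": "arm_command", "data": {
  "commands": [
    [[0,-0.001,0.01],[0,0,0]],
    [[0,0,0.02],[0,0,0]],
    [[0,0,0.02],[0,0,0]],
    [[0,0,0.02],[0,0,0]],
    [[0,0,0.02],[0,0,0]],
    [[0,0,0.02],[0,0,0]],
    [[0,0,0.02],[0,0,0]],
    [[0,0,0.015],[0,0,0]],
    [[0,0,0.01],[0,0,0]],
    [[0,0,0.005],[0,0,0]],
    [[0,0,0],[0,0,0]],
    [[0,0,0],[0,0,0]]
  ]
}}

```text
t: 8.78
eef_pos: [0.4824, -0.211, 0.0273]
orientation: [0.663, 3.069, -0.0]
wrist_force: [-0.2, -1.3, -2.3]
gripper_width: 0.28
```

Request:
{"op": "arm_command", "data": {
  "commands": [
    [[0,0,0.001],[0,0,0]],
    [[0,0,0.001],[0,0,0]],
    [[0,0,0.001],[0,0,0]],
    [[0,0,0],[0,0,0]],
    [[0,0,0],[0,0,0]]
  ]
}}

```text
t: 9.4
eef_pos: [0.482, -0.2108, 0.0238]
orientation: [0.664, 3.071, 0.0]
wrist_force: [0.3, 0.2, -2.0]
gripper_width: 0.278
```

Request:
{"op": "arm_command", "data": {
  "commands": [
    [[0,0,0.001],[0,0,0]],
    [[0,0,0.001],[0,0,0]],
    [[0,0,0],[0,0,0]],
    [[0,0,0],[0,0,0]]
  ]
}}

```text
t: 9.9
eef_pos: [0.482, -0.2108, 0.0218]
orientation: [0.664, 3.071, 0.0]
wrist_force: [0.4, -0.4, -2.4]
gripper_width: 0.275
```

Request:
{"op": "arm_command", "data": {
  "commands": [
    [[0,0,0.001],[0,0,0]],
    [[0,0,0],[0,0,0]],
    [[0,0,0],[0,0,0]]
  ]
}}

```text
t: 10.28
eef_pos: [0.4821, -0.2109, 0.0211]
orientation: [0.664, 3.07, -0.0]
wrist_force: [-1.5, -0.2, 2.2]
gripper_width: 0.274
```

Contact: the force rose by 4.6 N at the expected height. Releasing.

Request:
{"op": "arm_command", "data": {
  "commands": [
    [[0,0,0],[0,0,0]],
    [[0,0,0],[0,0,0]],
    [[0,0,0],[0,0,0]],
    [[0,0,0],[0,0,0]],
    [[0,0,0],[0,0,0]],
    [[0,0,0],[0,0,0]]
  ],
  "gripper": 1
}}

```text
t: 11.02
eef_pos: [0.482, -0.2108, 0.0208]
orientation: [-0.664, -3.071, -0.0]
wrist_force: [-0.5, -0.3, 0.8]
gripper_width: 0.999
```

Request:
{"op": "arm_command", "data": {
  "commands": [
    [[0,0,-0.005],[0,0,0]],
    [[0,0,-0.01],[0,0,0]],
    [[0,0,-0.02],[0,0,0]],
    [[0,0,-0.03],[0,0,0]],
    [[0,0,-0.035],[0,0,0]],
    [[0,0,-0.035],[0,0,0]],
    [[0,0,-0.03],[0,0,0]],
    [[0,0,0],[0,0,0]],
    [[0,0,0],[0,0,0]]
  ]
}}

```text
t: 12.15
eef_pos: [0.4813, -0.2105, 0.1852]
orientation: [-0.663, -3.07, -0.001]
wrist_force: [-0.8, 0.9, -0.4]
gripper_width: 1.003
```

Run:
```python
from h import *
snap('e'); d((.4675,.265,.12))
b=np.hstack([cv2.resize(load('scene')['img'][y:y+100,x:x+100],None,fx=4,fy=4,interpolation=cv2.INTER_CUBIC) for x,y in ((215,165),(355,250))])
b=((b/255.)**.7*255).astype(np.uint8); cv2.imwrite('pics/crop6.png',b)
```

```text
t 12.25 tcp [ 0.4811 -0.2104  0.1845] F [ 0.33  0.47 -0.09] g 0.9999136896086258
[[-9.107e-01  4.131e-01 -2.500e-03]
 [ 4.131e-01  9.107e-01  1.200e-03]
 [ 2.800e-03  1.000e-04 -1.000e+00]]
toolshift [0.2086 0.4273 0.0651]
```

View pics/crop6.png

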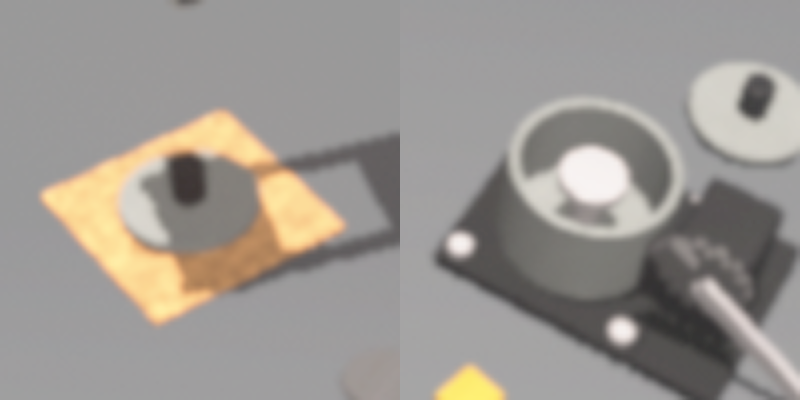

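View pics/top_e.png

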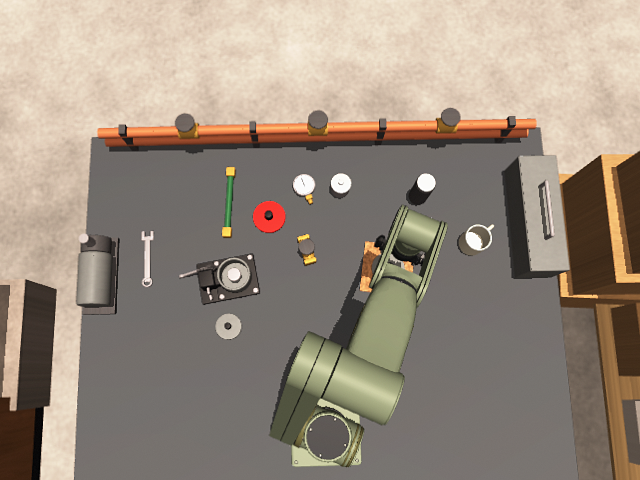

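The lid rests flat near the mat's centre and the pot is open. I'm going back over the pot with the fingers shutting.

Request:
{"op": "arm_command", "data": {
  "commands": [
    [[0.009,0.018,0],[0,0,0]],
    [[0.0185,0.0375,0],[0,0,0]],
    [[0.02,0.041,0],[0,0,0]],
    [[0.02,0.041,0],[0,0,0]],
    [[0.02,0.041,0],[0,0,0]],
    [[0.02,0.041,0],[0,0,0]],
    [[0.02,0.041,0],[0,0,0]],
    [[0.02,0.041,0],[0,0,0]],
    [[0.02,0.041,0],[0,0,0]],
    [[0.02,0.041,0],[0,0,0]],
    [[0.018,0.0325,0],[0,0,0]],
    [[0.0041,0.01,0],[0,0,0]]
  ],
  "gripper": 0
}}

```text
t: 13.75
eef_pos: [0.4655, 0.266, 0.1851]
orientation: [-0.658, -3.07, 0.001]
wrist_force: [-0.1, 0.2, 0.3]
gripper_width: 0.0
```

Request:
{"op": "arm_command", "data": {
  "commands": [
    [[0,0,0],[0,0,0]],
    [[0,0,0],[0,0,0]],
    [[0,0,0],[0,0,0]]
  ]
}}

```text
t: 14.12
eef_pos: [0.4671, 0.2627, 0.1859]
orientation: [-0.666, -3.07, 0.0]
wrist_force: [0.3, -0.6, 0.5]
gripper_width: 0.001
```

Run:
```python
from h import *
print('plunger',atz('scene',(403.25,293),.066))
x,y=170,230
b=cv2.resize(load('top')['img'][245:305,200:270],None,fx=8,fy=8,interpolation=cv2.INTER_CUBIC); cv2.imwrite('pics/crop7.png',b)
d((.4675,.265,.068))
```

```text
plunger [0.4663723  0.26659583 0.066     ]
t 14.125 tcp [0.4671 0.2627 0.1859] F [ 0.35 -0.64  0.45] g 0.0007215433554388638
[[-9.101e-01  4.144e-01 -1.000e-04]
 [ 4.144e-01  9.101e-01 -2.000e-04]
 [ 0.000e+00 -2.000e-04 -1.000e+00]]
toolshift [0.0006 0.0023 0.1179]
```

View pics/crop7.png

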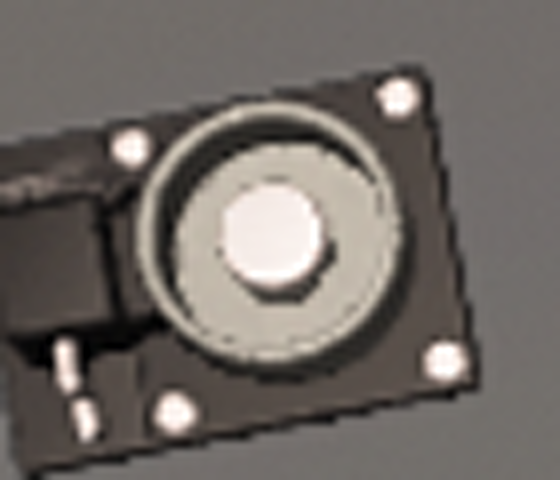

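Request:
{"op": "arm_command", "data": {
  "commands": [
    [[0,0.002,0.01],[0,0,0]],
    [[0,0,0.02],[0,0,0]],
    [[0,0,0.02],[0,0,0]],
    [[0,0,0.02],[0,0,0]],
    [[0,0,0.02],[0,0,0]],
    [[0,0,0.015],[0,0,0]],
    [[0,0,0.006],[0,0,0]],
    [[0,0,0.004],[0,0,0]],
    [[0,0,0],[0,0,0]],
    [[0,0,0],[0,0,0]]
  ]
}}

```text
t: 15.38
eef_pos: [0.4682, 0.2658, 0.0714]
orientation: [0.664, 3.07, 0.001]
wrist_force: [-0.2, 0.7, 0.6]
gripper_width: 0.001
```

Request:
{"op": "arm_command", "data": {
  "commands": [
    [[0,0,0.002],[0,0,0]],
    [[0,0,0.001],[0,0,0]],
    [[0,0,0.001],[0,0,0]],
    [[0,0,0.001],[0,0,0]],
    [[0,0,0.001],[0,0,0]],
    [[0,0,0],[0,0,0]]
  ]
}}

```text
t: 16.12
eef_pos: [0.4678, 0.2655, 0.0647]
orientation: [-0.664, -3.071, 0.0]
wrist_force: [-0.4, -1.3, -0.7]
gripper_width: 0.001
```

Request:
{"op": "arm_command", "data": {
  "commands": [
    [[0,0,0.001],[0,0,0]],
    [[0,0,0.001],[0,0,0]],
    [[0,0,0],[0,0,0]],
    [[0,0,0],[0,0,0]]
  ]
}}

```text
t: 16.62
eef_pos: [0.4679, 0.2656, 0.0628]
orientation: [0.664, 3.071, 0.0]
wrist_force: [-0.0, -0.2, 0.4]
gripper_width: -0.004
```

Request:
{"op": "arm_command", "data": {
  "commands": [
    [[0,0,0.001],[0,0,0]],
    [[0,0,0.001],[0,0,0]],
    [[0,0,0],[0,0,0]],
    [[0,0,0],[0,0,0]]
  ]
}}

```text
t: 17.12
eef_pos: [0.4679, 0.2656, 0.0608]
orientation: [-0.664, -3.071, -0.0]
wrist_force: [0.0, 0.7, -0.3]
gripper_width: 0.001
```

No contact yet although the TCP is 5 mm below the head's rest height, so I'll look.

Run:
```python
from h import *
snap('f'); d((.4675,.265,.054))
b=cv2.resize(load('scene')['img'][225:345,355:485],None,fx=6,fy=5,interpolation=cv2.INTER_CUBIC)
b=((b/255.)**.5*255).astype(np.uint8); 
def mark(X,c):
    u=(proj('scene',X)[0]-[355,225]+.5)*[6,5]; cv2.circle(b,tuple(int(v) for v in u),3,c,-1)
mark(arm.observe()['eef_pos'],(0,0,255))
cv2.imwrite('pics/crop8.png',b)
```

```text
t 17.225 tcp [0.4679 0.2656 0.0608] F [ 0.19 -0.37 -0.38] g -0.0005706227640276032
[[-9.107e-01  4.131e-01  0.000e+00]
 [ 4.131e-01  9.107e-01  1.000e-04]
 [-0.000e+00  1.000e-04 -1.000e+00]]
toolshift [ 0.0001 -0.0007  0.0068]
```

View pics/crop8.png

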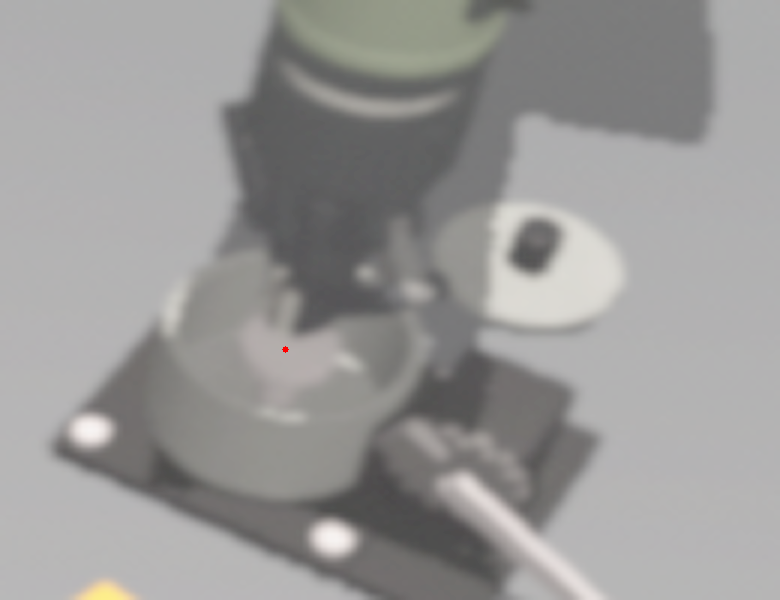

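The fingertips are just above the head, and the real finger end lies a little behind the stated TCP. I'll continue in small steps, judging depth by contact force and by the arm.

Request:
{"op": "arm_command", "data": {
  "commands": [
    [[0,0,0.001],[0,0,0]],
    [[0,0,0.001],[0,0,0]],
    [[0,0,0],[0,0,0]],
    [[0,0,0],[0,0,0]]
  ]
}}

```text
t: 17.73
eef_pos: [0.4679, 0.2656, 0.0588]
orientation: [-0.664, -3.071, -0.0]
wrist_force: [-0.7, 0.3, -1.2]
gripper_width: -0.002
```

Request:
{"op": "arm_command", "data": {
  "commands": [
    [[0,0,0.001],[0,0,0]],
    [[0,0,0.001],[0,0,0]],
    [[0,0,0],[0,0,0]],
    [[0,0,0],[0,0,0]]
  ]
}}

```text
t: 18.23
eef_pos: [0.4679, 0.2656, 0.0568]
orientation: [0.664, 3.071, 0.0]
wrist_force: [0.2, 0.4, 0.4]
gripper_width: -0.003
```

Request:
{"op": "arm_command", "data": {
  "commands": [
    [[0,0,0.001],[0,0,0]],
    [[0,0,0.001],[0,0,0]],
    [[0,0,0],[0,0,0]],
    [[0,0,0],[0,0,0]]
  ]
}}

```text
t: 18.73
eef_pos: [0.4679, 0.2656, 0.0548]
orientation: [0.664, 3.071, 0.0]
wrist_force: [-0.2, -0.0, -0.1]
gripper_width: 0.005
```

Run:
```python
from h import *
snap('g')
o=[]
for t in 'eg':
    im=cv2.imread(f'pics/scene_{t}.png')[255:360,375:475]
    o.append(cv2.resize(im,None,fx=4,fy=4,interpolation=cv2.INTER_CUBIC))
b=np.hstack(o); b=((b/255.)**.5*255).astype(np.uint8); cv2.imwrite('pics/crop9.png',b)
```

```text
(no output)
```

View pics/crop9.png

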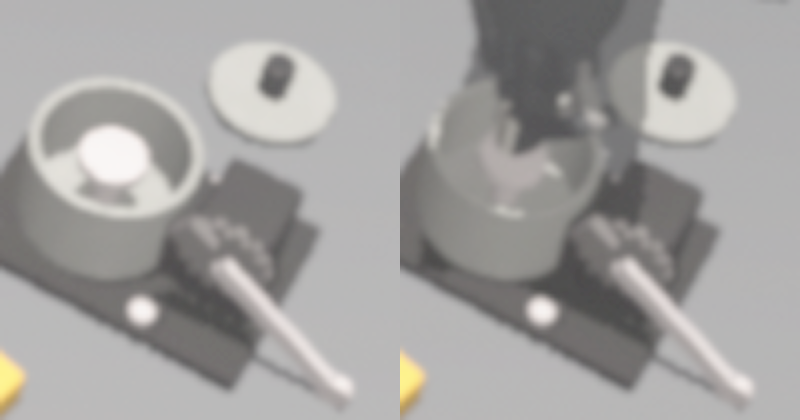

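The arm is unchanged and the tips look right at the head. Continuing down.

Request:
{"op": "arm_command", "data": {
  "commands": [
    [[0,0,0.001],[0,0,0]],
    [[0,0,0.001],[0,0,0]],
    [[0,0,0],[0,0,0]],
    [[0,0,0],[0,0,0]]
  ]
}}

```text
t: 19.32
eef_pos: [0.4679, 0.2656, 0.0528]
orientation: [0.664, 3.071, 0.0]
wrist_force: [-0.0, 0.3, -0.2]
gripper_width: 0.001
```

Request:
{"op": "arm_command", "data": {
  "commands": [
    [[0,0,0.001],[0,0,0]],
    [[0,0,0.001],[0,0,0]],
    [[0,0,0],[0,0,0]],
    [[0,0,0],[0,0,0]]
  ]
}}

```text
t: 19.82
eef_pos: [0.4679, 0.2656, 0.0508]
orientation: [0.664, 3.071, 0.0]
wrist_force: [-0.8, 0.5, -0.8]
gripper_width: -0.001
```

Request:
{"op": "arm_command", "data": {
  "commands": [
    [[0,0,0.001],[0,0,0]],
    [[0,0,0.001],[0,0,0]],
    [[0,0,0],[0,0,0]],
    [[0,0,0],[0,0,0]]
  ]
}}

```text
t: 20.32
eef_pos: [0.4679, 0.2656, 0.0488]
orientation: [0.664, 3.071, 0.0]
wrist_force: [-0.6, 0.4, -0.1]
gripper_width: -0.002
```

Run:
```python
from h import *
snap('h'); print(arm.observe()['wrist_force'],arm.observe()['moment'],arm.observe()['tau'])
im=load('scene')['img'][255:345,365:465]
b=cv2.resize(im,None,fx=7.5,fy=6.5,interpolation=cv2.INTER_CUBIC)
b=((b/255.)**.5*255).astype(np.uint8)
o=arm.observe(); p=o['eef_pos'];R=cv2.Rodrigues(o['orientation'])[0]
for z in (0,.01,.02,.03):
    u=(proj('scene',p+[0,0,z])[0]-[365,255]+.5)*[7.5,6.5]; cv2.circle(b,tuple(int(v) for v in u),3,(0,0,255),-1)
for q in np.linspace(0,6.28,24):
    u=(proj('scene',[.4673+.02*np.cos(q),.2655+.02*np.sin(q),.066])[0]-[365,255]+.5)*[7.5,6.5]; cv2.circle(b,tuple(int(v) for v in u),2,(255,0,0),-1)
cv2.imwrite('pics/crop10.png',b)
```

```text
[0.10976587 0.14696401 0.41959629] [ 0.01119545 -0.03348647 -0.01938429] [-1.10409323e-04 -4.13096666e+01 -1.79151195e+01  5.11025769e-05
  5.25518644e-04 -1.04478303e-05]
```

View pics/crop10.png

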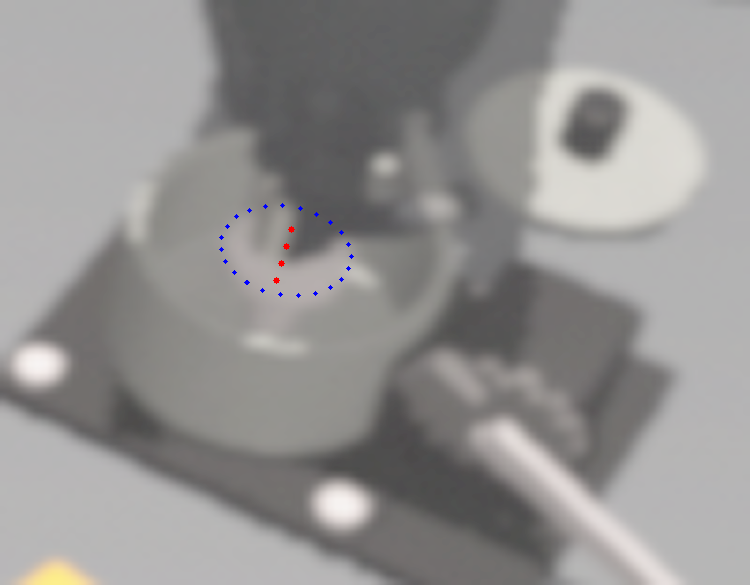

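The finger ends measure about 16 mm behind the reported TCP and are about to meet the head. Continuing in 1–2 mm steps.

Request:
{"op": "arm_command", "data": {
  "commands": [
    [[0,0,0.001],[0,0,0]],
    [[0,0,0.001],[0,0,0]],
    [[0,0,0],[0,0,0]],
    [[0,0,0],[0,0,0]]
  ]
}}

```text
t: 20.92
eef_pos: [0.4679, 0.2656, 0.0468]
orientation: [0.664, 3.071, 0.0]
wrist_force: [0.6, 0.2, -0.0]
gripper_width: -0.001
```

Request:
{"op": "arm_command", "data": {
  "commands": [
    [[0,0,0.001],[0,0,0]],
    [[0,0,0.001],[0,0,0]],
    [[0,0,0],[0,0,0]],
    [[0,0,0],[0,0,0]]
  ]
}}

```text
t: 21.42
eef_pos: [0.4679, 0.2656, 0.0451]
orientation: [0.664, 3.07, 0.0]
wrist_force: [-0.9, -0.6, 3.9]
gripper_width: 0.002
```

Contact at TCP z ≈ 0.0455 with 4 N, which matches the spring's start force. Pressing on towards 0.034 in steps while watching the force curve.

Request:
{"op": "arm_command", "data": {
  "commands": [
    [[0,0,0.0015],[0,0,0]],
    [[0,0,0.0015],[0,0,0]],
    [[0,0,0.001],[0,0,0]],
    [[0,0,0],[0,0,0]],
    [[0,0,0],[0,0,0]]
  ]
}}

```text
t: 22.05
eef_pos: [0.4679, 0.2656, 0.041]
orientation: [0.664, 3.071, 0.0]
wrist_force: [-2.2, -0.2, 6.4]
gripper_width: -0.003
```

Request:
{"op": "arm_command", "data": {
  "commands": [
    [[0,0,0.0015],[0,0,0]],
    [[0,0,0.0015],[0,0,0]],
    [[0,0,0.001],[0,0,0]],
    [[0,0,0],[0,0,0]],
    [[0,0,0],[0,0,0]]
  ]
}}

```text
t: 22.68
eef_pos: [0.468, 0.2656, 0.0372]
orientation: [0.664, 3.07, 0.0]
wrist_force: [-0.8, -1.1, 8.1]
gripper_width: 0.002
```

Run:
```python
from h import *
snap('i')
o=arm.observe(); print(o['eef_pos'],o['wrist_force'])
b=np.hstack([cv2.resize(cv2.imread(f'pics/scene_{t}.png')[255:360,375:475],None,fx=4,fy=4,interpolation=cv2.INTER_CUBIC) for t in 'hi']); b=((b/255.)**.5*255).astype(np.uint8); cv2.imwrite('pics/crop11.png',b)
```

```text
[0.46799282 0.26564968 0.03726575] [-0.96215294 -0.92161956  6.8711493 ]
```

View pics/crop11.png

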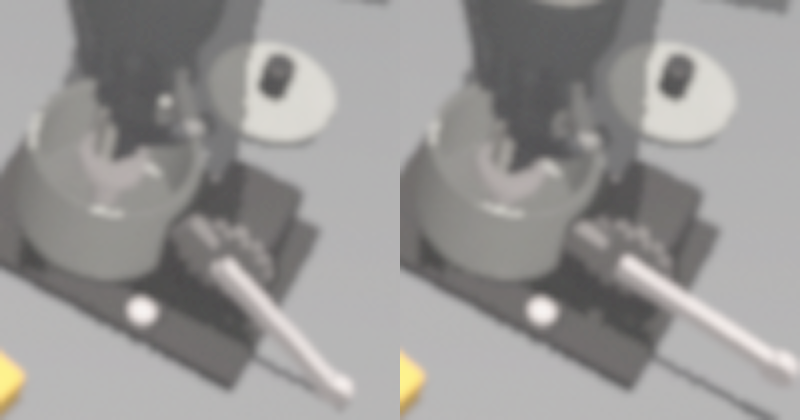

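Run:
```python
from h import *
y=np.array([-.18,.984,0]);x=np.array([.984,.18,0]);c=np.array([.4675,.265,0])
for px in (.028,.034,.04):
  for mm in (0,6,8,9,10,12,15):
    a=-.6+.05*mm
    T=c+x*px+y*(.082+.1*np.cos(a))+[0,0,.065+.1*np.sin(a)]
    print(px,mm,proj('scene',T)[0].round(1))
```

```text
0.028 0 [459. 349.]
0.028 6 [467.6 345.6]
0.028 8 [469.8 343.8]
0.028 9 [470.8 342.8]
0.028 10 [471.7 341.7]
0.028 12 [473.1 339.4]
0.028 15 [474.5 335.4]
0.034 0 [458. 351.]
0.034 6 [466.6 347.6]
0.034 8 [468.8 345.8]
0.034 9 [469.8 344.8]
0.034 10 [470.7 343.8]
0.034 12 [472.2 341.4]
0.034 15 [473.6 337.5]
0.04 0 [457. 353.]
0.04 6 [465.6 349.6]
0.04 8 [467.9 347.8]
0.04 9 [468.8 346.9]
0.04 10 [469.7 345.8]
0.04 12 [471.2 343.5]
0.04 15 [472.6 339.5]
```

The tip reading gives about 8 mm of travel, which agrees with the TCP drop (8.2 mm) and the force (~8 N). Pressing another 4 mm and holding.

Request:
{"op": "arm_command", "data": {
  "commands": [
    [[0,0,0.0015],[0,0,0]],
    [[0,0,0.0015],[0,0,0]],
    [[0,0,0.001],[0,0,0]],
    [[0,0,0],[0,0,0]],
    [[0,0,0],[0,0,0]],
    [[0,0,0],[0,0,0]]
  ]
}}

```text
t: 23.52
eef_pos: [0.468, 0.2657, 0.0336]
orientation: [0.664, 3.07, 0.001]
wrist_force: [-2.7, -0.8, 9.9]
gripper_width: -0.001
```

Run:
```python
from h import *
snap('j')
o=arm.observe(); print(o['eef_pos'],o['wrist_force'])
b=cv2.resize(load('scene')['img'][255:360,375:485],None,fx=6,fy=5.5,interpolation=cv2.INTER_CUBIC); b=((b/255.)**.5*255).astype(np.uint8); cv2.imwrite('pics/crop12.png',b)
cv2.imwrite('pics/crop13.png',cv2.resize(load('scene')['img'][165:265,215:315],None,fx=4,fy=4,interpolation=cv2.INTER_CUBIC))
```

```text
[0.46801822 0.26564288 0.03354228] [-0.67702989 -1.10517583  9.10106498]
```

View pics/crop12.png

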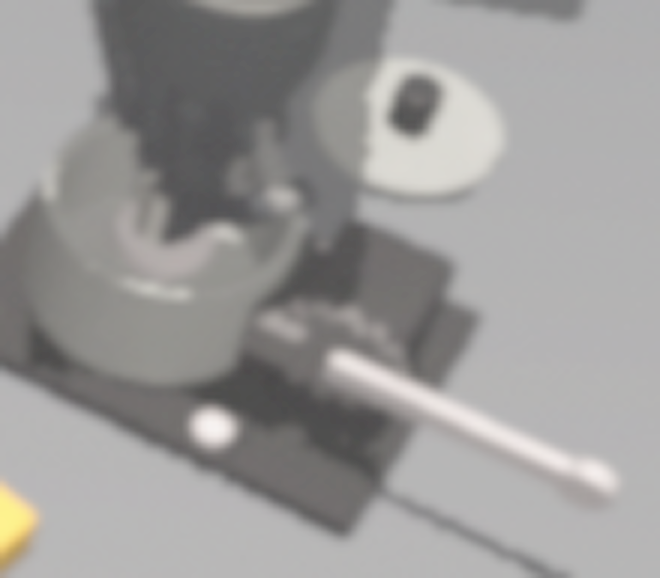

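View pics/crop13.png

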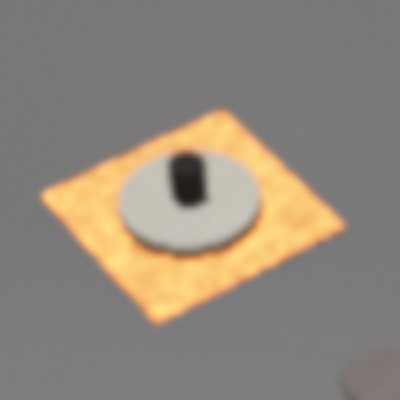

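The arm is level: parallel to the foot edge and its shadow, with the tip at ~(474.7,342.6), so about 11.7 mm. The lid is central on the mat. Holding.

Request:
{"op": "arm_command", "data": {
  "commands": [
    [[0,0,0],[0,0,0]],
    [[0,0,0],[0,0,0]],
    [[0,0,0],[0,0,0]],
    [[0,0,0],[0,0,0]],
    [[0,0,0],[0,0,0]],
    [[0,0,0],[0,0,0]],
    [[0,0,0],[0,0,0]],
    [[0,0,0],[0,0,0]],
    [[0,0,0],[0,0,0]],
    [[0,0,0],[0,0,0]],
    [[0,0,0],[0,0,0]],
    [[0,0,0],[0,0,0]]
  ]
}}

```text
t: 25.12
eef_pos: [0.468, 0.2657, 0.0335]
orientation: [0.664, 3.07, 0.001]
wrist_force: [-1.5, -0.6, 10.0]
gripper_width: 0.002
```

Request:
{"op": "arm_command", "data": {
  "commands": [
    [[0,0,0],[0,0,0]],
    [[0,0,0],[0,0,0]],
    [[0,0,0],[0,0,0]],
    [[0,0,0],[0,0,0]],
    [[0,0,0],[0,0,0]],
    [[0,0,0],[0,0,0]],
    [[0,0,0],[0,0,0]],
    [[0,0,0],[0,0,0]],
    [[0,0,0],[0,0,0]],
    [[0,0,0],[0,0,0]],
    [[0,0,0],[0,0,0]],
    [[0,0,0],[0,0,0]]
  ]
}}

```text
t: 26.62
eef_pos: [0.468, 0.2657, 0.0335]
orientation: [0.664, 3.07, 0.001]
wrist_force: [-1.5, -1.4, 10.0]
gripper_width: -0.001
```

Request:
{"op": "arm_command", "data": {
  "commands": [
    [[0,0,0],[0,0,0]],
    [[0,0,0],[0,0,0]],
    [[0,0,0],[0,0,0]],
    [[0,0,0],[0,0,0]],
    [[0,0,0],[0,0,0]],
    [[0,0,0],[0,0,0]],
    [[0,0,0],[0,0,0]],
    [[0,0,0],[0,0,0]],
    [[0,0,0],[0,0,0]],
    [[0,0,0],[0,0,0]],
    [[0,0,0],[0,0,0]],
    [[0,0,0],[0,0,0]]
  ]
}}

```text
t: 28.12
eef_pos: [0.468, 0.2657, 0.0336]
orientation: [0.664, 3.07, 0.001]
wrist_force: [-1.7, -0.2, 9.3]
gripper_width: -0.0
```

Run:
```python
from h import *
snap('k'); o=arm.observe(); print(o['t'],o['eef_pos'],o['wrist_force'])
a,b=[cv2.imread(f'pics/scene_{t}.png').astype(int) for t in 'jk']; print('diff px',(abs(a-b).max(2)>40).sum())
x=(215+190/4,165+197/4); print('lid disc centre',atz('scene',x,.017))
```

```text
28.225 [0.46801407 0.26566836 0.03353099] [-1.9786255  -0.91525086 10.37364532]
diff px 0
lid disc centre [ 0.48215233 -0.20749611  0.017     ]
```

View pics/scene_k.png

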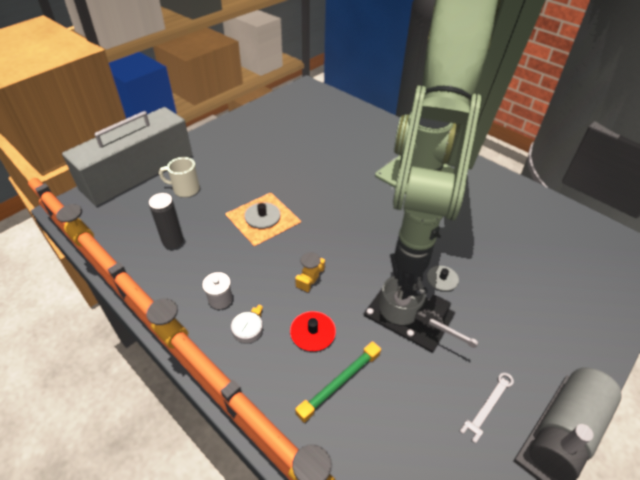

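The plunger has been held steady for 4.6 s at about 10 N. The lid is on the mat at about (263,214), the arm is level, and the bystanders are where they were. Handing in.

```bash
python3 -c "
from cell import arm
print(arm.hand_in())"
```

```text
the job is handed in; nothing more can be done
None
```

I lifted the lid off the pot by its knob, set it knob up on the cork mat, and handed the job in at 28 s with the fingers still holding the plunger down. The hand-in reports no verdict.

Last checks:
- **Lid:** flat on the mat, its centre about 2 mm from the mat's centre in the scene picture.
- **Plunger:** about 12 mm down by the hand's travel since contact, and about 11.7 mm from the arm-tip pixel. The push was about 10 N, as the spring should give at that depth. It stayed there more than 4 s, and the pictures from the start and end of the hold were identical.
- **Regulator arm:** level, parallel to the foot's edge.
- **Other things on the slate:** nothing appears to have moved in the final picture. I checked this by eye and did not measure it.

One disagreement: the fingers first touched the plunger with the reported TCP about 20 mm below where contact was expected. The finger ends therefore sat well behind the stated TCP, so I set the depth by contact force, travel and the regulator arm's angle, not by the absolute TCP height.

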